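# Hang the sowing guide on the stand's two pins

## Task

Two aluminium sowing guide plates lie on the bench. Take the one whose two big holes are spaced like the two pins of the sowing stand, hang it over the seed dish with both pins through its holes so that it lies flat on both rails, and let go. Leave the other plate where it lies.

Things in the scene. Friction and masses are not known exactly. Their poses are not given: they have to be found in the camera images.
- sow_stand: fixed stand: grey slab 120 (x) x 210 (y) x 10 mm; at y = -80 and +80 two white rails 116 x 40 mm, tops 34 mm above the bench; a seed dish between, lower. Mid-rail, at (0, -80) and (0, +80), stand steel pins 10 mm thick, 36 mm high above the rail (tip 70 above the bench), the last 10 mm tapering to 3 mm. Origin: centre of the slab's underside; z up, y from pin to pin
- guide_long: longer aluminium plate 110 (x) x 200 (y) x 6 mm on 8 mm feet, 0.18-0.35 kg; 26 mm holes at (0, -80), (0, +80), 160 mm apart like the pins; serves either way. Grey upright grip on its middle, 14 mm thick (x), 60 long (y), from z = 14 to 54. Origin: middle, at the feet's underside; z up, y from hole to hole. On the rails its origin is 34 mm above the stand's. Starts flat, left or right of the stand
- guide_short: shorter aluminium plate for another stand, not to be moved: 110 (x) x 150 (y) x 6 mm on 8 mm feet, 26 mm holes 110 mm apart at (0, -55), (0, +55), same grey grip. Origin and axes as on the longer one. Lies flat on the bench on the other side of the stand

How it is judged:
By the outcome, as a careful person would: the job done as asked, in the order asked, and still so for the second after the job is handed in, with the robot touching nothing.
It also fails if it takes over 34 s, if anything falls off the work surface, if the arm or the gripper's body presses on something with over 40 N, if the wrist force passes 120 N, or if a joint passes its speed limit or range.

## Robot

A 6-joint arm with a two-finger parallel gripper is mounted at the origin on a cart in front of the work surface, level with it; the furniture and walls round the work are solid. World frame = base frame: x ahead of the robot, y to its left, z up, the work surface at z = 0. Lengths are in m, angles in rad, forces in N, time in s.
With the tool pointing down it reaches from about 0.275 to 0.825 m from the base axis. Payload 4.9 kg.
Tool frame: the origin (TCP) lies midway between the tips of the shut fingers; the grasp point (between the pads) lies 19 mm behind it (bot.grip_depth is the distance from the TCP to the grasp point, in m); y points along the fingers, x is the direction in which the jaws open and shut, and the axes are right-handed (so a half turn about y gives the same grasp; the last joint's range is limited). The gripper opens to 85 mm and grips with 20 to 120 N. Pads are 22 mm wide; open, the fingers measure 114 mm over their backs; the gripper's body (76 mm by 85 mm) begins 54 mm behind the grasp point. The pads swing forward as they close: fully open they stand 13 mm farther back than shut.
Start: joints at [-0.134, 0.326, -0.193, 1.052, 0, 1.437], TCP at [0.55, 0, 0.231] pointing down, gripper open.
Joint ranges: [-2.65, 2.65], [-0.97, 1.79], [-1.3, 1.35], [-1.93, 2.1], [-1.47, 1.37], [-3.14, 3.14]. Speed limits (rad/s): [2.57, 2.57, 3.14, 3.14, 3.14, 3.14].

## Interface

Orientations are given as a unit quaternion [w, x, y, z].
In Python, from cell import bot gives the robot as it stands. Calls block until the motion is done:
- bot.move_pose(position, orientation): joint-space move of the TCP to a pose.
- bot.move_linear(position, speed=0.15, rotation=None, until_force=None): straight line of the TCP; rotation=None keeps the orientation; speed is the mean speed in m/s. With until_force (N) it stops when the force on the tool has changed by that much, and returns True; else False.
- bot.goto_joints(angles): joint-space move.
- bot.set_gripper(opening, grasp_force=None): opening from 0.0 (shut) to 1.0 (fully open); grasp_force is the grip in N (None keeps the last); returns when the fingers have stopped.
- bot.wait(seconds).
- bot.solve_ik(position, orientation): joint angles nearest the present ones, or None.
- bot.camera(name): name is "scene" or "side" or "wrist"; returns the picture (420x560x3 uint8, red, green, blue); there is no depth.
- bot.calibration(name): a dict with "mtx" (3x3 intrinsics, pixels), "extrinsics" (4x4, takes a point from world to camera coordinates); the wrist camera has in their place "hand_eye" (4x4, takes a point from camera to tool coordinates, whose origin is the TCP and whose axes are the tool frame's). Camera axes: x right, y down, z forward; pixel columns grow to the right and rows downward; lengths in m; the calibration is good to about 2 mm. A picture is of the moment at which its call begins: read the wrist's pose just before it. calibration takes no time and is no camera call.
A pose or a line that the arm cannot do raises bot.PlanningError and nothing moves.
- bot.close_job(): hands the job in, once; it reports no verdict.
Trained networks look in the newest picture that a camera, given by its name, has taken for a name from the list of things; names that differ only in an ending like _2 or _b are one class to them, and where a whole thing is asked for, a point or a joint stands for the part that bears it (a point fixed in the world has none). Each returns a list of dicts, best first, with "confidence" (0 to 1); they miss things now and then, are a little off and sometimes report something else, mostly with a low value. They report only what shows in the picture. A call takes as long as a camera call.
- bot.search_frame(camera, thing): "bbox" ([left, top, width, height] in pixels, round what is visible of it).
Readings, each from a call of its own:
- bot.read_clock(): time.
- bot.read_joint_positions(): joint angles.
- bot.read_joint_vel(): joint speeds.
- bot.read_joint_efforts(): joint torques, N m.
- bot.read_position(): TCP position.
- bot.read_tool_rot(): TCP orientation.
- bot.read_ft_force(): force on the tool from outside, world axes, zero at the start.
- bot.read_moment(): the same for the moment, N m.
- bot.read_gripper_width(): opening from 0.0 (shut) to 1.0 (fully open).
Only numpy, scipy, OpenCV 4.12 (cv2) and the standard library are available. Lean on these libraries where they do the work, as an engineer would, in place of code of your own. Each camera call takes 0.05 s, during which the arm holds its last target. There are 200 camera calls.

## Working session

There is one attempt and no reset: what is moved stays moved. The work goes in short steps, each a Python script; the robot and the scene stay as the last script left them, time stands still between calls to the robot, and variables do not carry over. Pictures are saved under pics/ and viewed, on a budget of 10 in all, crops included, one or two more only if the job needs it, and the job is handed in when it is done.

```bash
mkdir -p pics; ls; python3 - <<'E'
from cell import bot
import cv2,numpy as np
ims=[]
for c in ["scene","side"]:
    im=bot.camera(c); cv2.imwrite(f"pics/{c}0.png",im[:,:,::-1])
    for t in ["sow_stand","guide_long","guide_short"]:
        print(c,t,[(np.round(d["bbox"]).tolist(),round(d["confidence"],2)) for d in bot.search_frame(c,t)[:3]])
    k=bot.calibration(c); print(np.round(k["mtx"],1).tolist(),np.round(k["extrinsics"],3).tolist())
print(np.round(bot.calibration("wrist")["hand_eye"],3).tolist(),bot.read_tool_rot(),bot.read_clock())
E
```

```text
pics
scene sow_stand [([262.0, 178.0, 74.0, 66.0], 0.8)]
scene guide_long [([176.0, 144.0, 67.0, 35.0], 0.64)]
scene guide_short []
[[448.0, 0.0, 276.7], [0.0, 448.0, 207.9], [0.0, 0.0, 1.0]] [[0.851, -0.525, -0.001, -0.436], [-0.361, -0.583, -0.728, 0.209], [0.382, 0.62, -0.686, 1.03], [0.0, 0.0, 0.0, 1.0]]
side sow_stand [([280.0, 194.0, 63.0, 60.0], 0.7)]
side guide_long [([210.0, 162.0, 76.0, 26.0], 0.81)]
side guide_short []
[[488.9, 0.0, 278.4], [0.0, 488.9, 204.4], [0.0, 0.0, 1.0]] [[0.991, -0.134, -0.005, -0.502], [-0.061, -0.412, -0.909, 0.089], [0.119, 0.901, -0.416, 1.096], [0.0, 0.0, 0.0, 1.0]]
[[1.0, 0.0, 0.001, 0.0], [-0.0, -0.316, 0.949, -0.141], [0.0, -0.949, -0.316, 0.082], [0.0, 0.0, 0.0, 1.0]] [ 7.07138218e-01 -7.07075330e-01  1.04298808e-04  8.23173939e-05] 0.4
```

View pics/scene0.png

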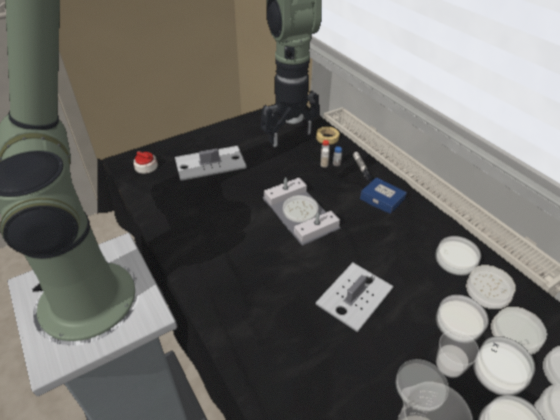

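View pics/side0.png

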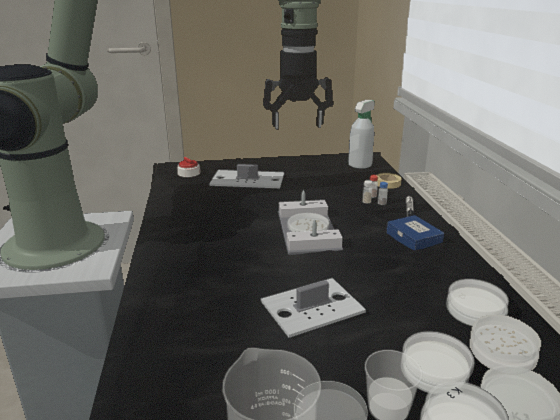

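The scene shows the stand near (302,210), one plate up-left at (210,162) and one below at (355,296). I'll work out the plate lengths and positions from their corner pixels.

```bash
cat > h.py <<'E'
import numpy as np,cv2
def ray_plane(K,Ecw,uv,z):
    "world points at height z for pixels; Ecw world->camera"
    R,t=Ecw[:3,:3],Ecw[:3,3]; o=-R.T@t
    d=(R.T@np.linalg.inv(K)@np.c_[np.atleast_2d(uv),np.ones(len(np.atleast_2d(uv)))].T).T
    return o+d*((z-o[2])/d[:,2])[:,None]
def from_cam(bot,c,uv,z):
    k=bot.calibration(c); return ray_plane(np.array(k["mtx"]),np.array(k["extrinsics"]),uv,z)
def wrist_E(bot,p,q):
    from scipy.spatial.transform import Rotation as Ro
    T=np.eye(4);T[:3,:3]=Ro.from_quat(np.roll(q,-1)).as_matrix();T[:3,3]=p
    return np.linalg.inv(T@np.array(bot.calibration("wrist")["hand_eye"]))
E
python3 - <<'E'
from cell import bot
from h import *
np.set_printoptions(precision=3,suppress=True)
for n,c,uv,z in [("L scene","scene",[(176,157),(240,148),(245,169),(181,178)],.014),
 ("R scene","scene",[(317,299),(353,264),(392,292),(358,329)],.014),
 ("R side","side",[(261,298),(332,280),(366,311),(289,334)],.014),
 ("R holes","side",[(284,314),(339,296)],.014),("R holes sc","scene",[(341,310),(367,275)],.014),
 ("L holes","side",[(222,180),(266,183)],.014),
 ("pins sc","scene",[(286,181),(319,217)],.07),("pins side","side",[(303,192),(315,221)],.07)]:
    p=from_cam(bot,c,uv,z); print(n,p[:,:2].tolist() and np.round(p[:,:2],3).tolist(),p.mean(0),"sides",np.linalg.norm(p-np.roll(p,-1,0),axis=1))
E
python3 - <<'E'
import cv2,numpy as np
a=cv2.imread('pics/scene0.png')
c1=cv2.resize(a[135:190,165:255],(800,489)[:2] and (450,275),interpolation=cv2.INTER_CUBIC)
c2=cv2.resize(a[255:335,305:405],(400,320),interpolation=cv2.INTER_CUBIC)
o=np.zeros((600,800,3),np.uint8);o[:275,:450]=c1;o[280:600,:400]=c2
b=a[170:250,255:345];o[280:600,420:780]=cv2.resize(b,(360,320),interpolation=cv2.INTER_CUBIC)
cv2.imwrite('pics/crop.png',o)
E
```

```text
L scene [[0.377, 0.379], [0.569, 0.316], [0.531, 0.213], [0.35, 0.275]] [0.457 0.296 0.014] sides [0.203 0.11  0.192 0.108]
R scene [[0.442, -0.286], [0.576, -0.249], [0.6, -0.361], [0.472, -0.395]] [ 0.522 -0.323  0.014] sides [0.138 0.114 0.132 0.113]
R side [[0.436, -0.288], [0.576, -0.25], [0.612, -0.352], [0.471, -0.393]] [ 0.524 -0.321  0.014] sides [0.146 0.109 0.147 0.11 ]
R holes [[0.471, -0.34], [0.577, -0.302]] [ 0.524 -0.321  0.014] sides [0.113 0.113]
R holes sc [[0.471, -0.338], [0.583, -0.293]] [ 0.527 -0.315  0.014] sides [0.121 0.121]
L holes [[0.384, 0.3], [0.506, 0.259]] [0.445 0.279 0.014] sides [0.13 0.13]
pins sc [[0.569, 0.044], [0.564, -0.118]] [ 0.567 -0.037  0.07 ] sides [0.162 0.162]
pins side [[0.574, 0.051], [0.571, -0.107]] [ 0.572 -0.028  0.07 ] sides [0.158 0.158]
```

View pics/crop.png

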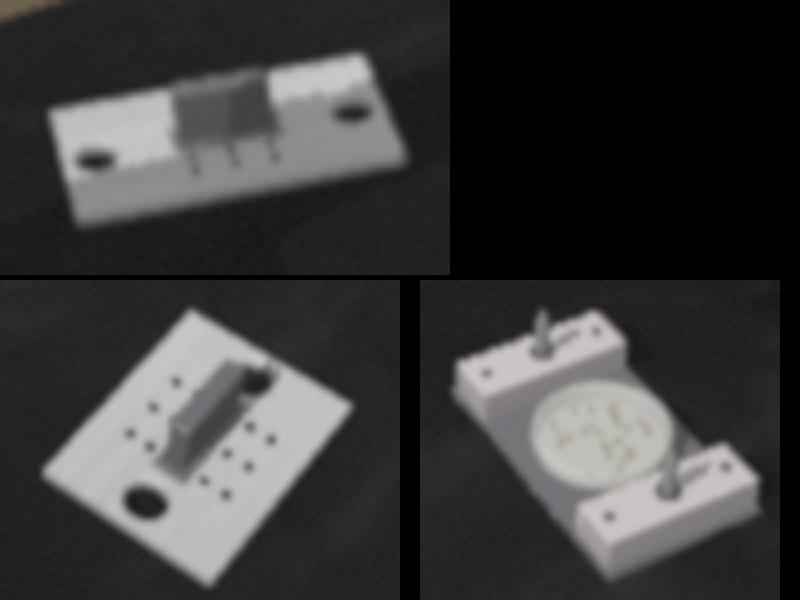

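The left plate is the long one: its sides measure about 0.20 x 0.11 m, against 0.14 x 0.11 m for the right one. The pins are near (0.57, 0.045) and (0.567, -0.115). The wrist camera may see the stand from the start pose, so I'll look now and then move over the left plate.

```bash
cat >> h.py <<'E'
def quat(a):
    "tool down (tool y=-z world), jaw axis (tool x) at world yaw a"
    from scipy.spatial.transform import Rotation as Ro
    return np.roll((Ro.from_euler('z',a)*Ro.from_euler('x',-np.pi/2)).as_quat(),1)
def snap(bot,name):
    p,q=bot.read_position(),bot.read_tool_rot()
    im=bot.camera("wrist"); cv2.imwrite(f"pics/{name}.png",im[:,:,::-1])
    np.savez(f"pics/{name}.npz",E=wrist_E(bot,p,q),K=np.array(bot.calibration("wrist")["mtx"]))
    return im
E
python3 - <<'E'
from cell import bot
from h import *
np.set_printoptions(precision=3,suppress=True)
snap(bot,"w_stand")
print(from_cam(bot,"scene",[(184,166.6),(235.4,157.6)],.014))
for a in (71.5,-108.5): print(a,bot.solve_ik([.456,.295,.2],quat(np.radians(a))))
for a in (0,180,-180): print(a,bot.solve_ik([.57,-.035,.2],quat(np.radians(a))))
E
```

```text
[[0.379 0.321 0.014]
 [0.533 0.279 0.014]]
71.5 [ 0.438  0.336 -0.261  0.973  0.     0.761]
-108.5 [ 0.438  0.336 -0.261  0.973  0.    -2.38 ]
0 [-0.191  0.387 -0.186  0.998  0.     1.38 ]
180 [-0.191  0.387 -0.186  0.998 -0.    -1.761]
-180 [-0.191  0.387 -0.186  0.998 -0.    -1.761]
```

View pics/w_stand.png

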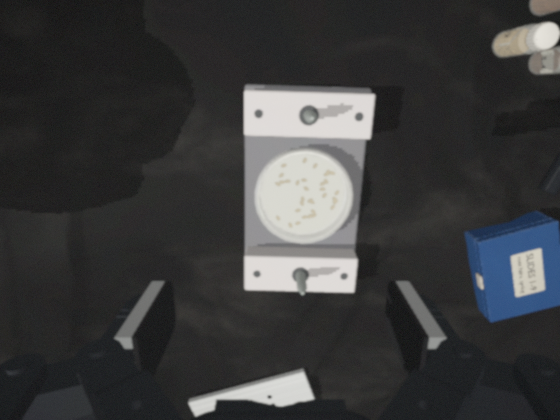

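The wrist view shows the whole stand. The upper pin base is near (309,114) and the lower one near (300,274) with its tip near (303,292). The rail corners are clear too.

```bash
python3 - <<'E'
from h import *
from cell import bot
np.set_printoptions(precision=4,suppress=True)
d=np.load("pics/w_stand.npz")
g=cv2.cvtColor(cv2.imread("pics/w_stand.png"),cv2.COLOR_BGR2GRAY)
_,b=cv2.threshold(g,190,255,0)
cs=[c for c in cv2.findContours(b,0,2)[0] if cv2.contourArea(c)>2500]
cen=[]
for c in cs:
    q=cv2.approxPolyDP(cv2.convexHull(c),8,True)[:,0].astype(float)
    p=ray_plane(d["K"],d["E"],q,.034)
    print(cv2.contourArea(c),q.tolist(),p[:,:2].tolist() and np.round(p[:,:2],4).tolist(),p.mean(0))
print("base",ray_plane(d["K"],d["E"],[(309,113),(300,272)],.034))
print("tip",ray_plane(d["K"],d["E"],[(309,115),(303,293)],.070))
bot.move_pose([.45,.25,.25],quat(np.radians(75-0)))
snap(bot,"w_plate"); print(bot.read_clock())
a=cv2.imread("pics/w_stand.png"); o=np.hstack([cv2.resize(a[80:145,238:382],(780,352)[:2] and (720,325),interpolation=2)])
o2=cv2.resize(a[245:300,238:382],(720,275),interpolation=2); cv2.imwrite("pics/c2.png",np.vstack([o,o2]))
E
```

```text
2976.0 [[245.0, 257.0], [355.0, 259.0], [353.0, 290.0], [247.0, 289.0]] [[0.5152, -0.0802], [0.6265, -0.0824], [0.6268, -0.118], [0.5162, -0.1169]] [ 0.5712 -0.0994  0.034 ]
6789.0 [[320.0, 153.0], [347.0, 178.0], [347.0, 213.0], [320.0, 239.0], [285.0, 239.0], [258.0, 213.0], [259.0, 177.0], [285.0, 154.0]] [[0.5874, 0.0251], [0.6136, 0.0016], [0.6156, -0.0332], [0.5904, -0.0605], [0.5556, -0.0605], [0.5292, -0.0332], [0.5308, 0.0025], [0.5552, 0.0242]] [ 0.5722 -0.0168  0.034 ]
5479.5 [[245.0, 91.0], [373.0, 95.0], [369.0, 137.0], [245.0, 134.0]] [[0.52, 0.0794], [0.6321, 0.0761], [0.6314, 0.0397], [0.5189, 0.0423]] [0.5756 0.0594 0.034 ]
base [[ 0.5764  0.0608  0.034 ]
 [ 0.5711 -0.0971  0.034 ]]
tip [[ 0.5736  0.0614  0.07  ]
 [ 0.5721 -0.1     0.07  ]]
1.55
```

View pics/c2.png

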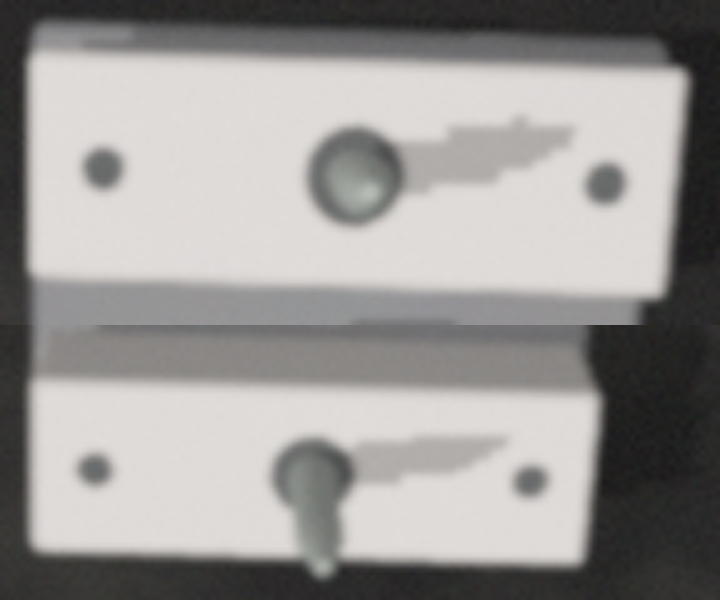

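View pics/w_plate.png

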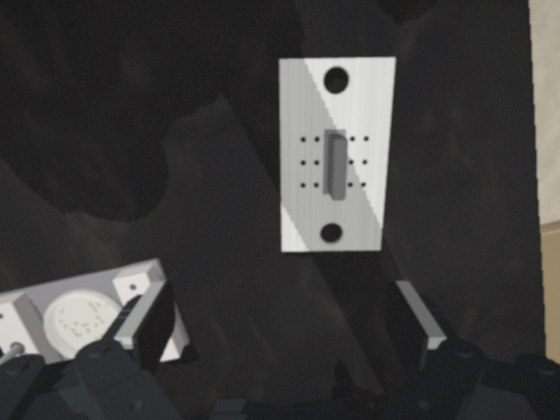

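The close-up puts the pin bases at (309,115) and (300.4,274.7), matching the midpoints of the screws. The plate shows whole, with holes near (336,80) and (331,232) and the grip top near (338,165).

```bash
python3 - <<'E'
from h import *
from cell import bot
np.set_printoptions(precision=4,suppress=True)
def rep(n,p):
    v=p[0]-p[1]; print(n,p[:,:2].ravel(),"mid",p.mean(0)[:2],"len",np.linalg.norm(v),"yaw",np.degrees(np.arctan2(v[1],v[0])))
d=np.load("pics/w_stand.npz")
rep("bases",ray_plane(d["K"],d["E"],[(309,115),(300.4,274.7)],.034))
rep("tips",ray_plane(d["K"],d["E"],[(309.4,116.4),(302.4,294.5)],.069))
rep("scene tips",from_cam(bot,"scene",[(285.5,178.5),(317.5,213.5)],.069))
rep("scene bases",from_cam(bot,"scene",[(285.3,187.5),(317,222.5)],.034))
d=np.load("pics/w_plate.npz")
g=cv2.cvtColor(cv2.imread("pics/w_plate.png"),cv2.COLOR_BGR2GRAY)
hs=[]
for x,y in [(336,80),(331,232)]:
    w=g[y-20:y+21,x-20:x+21]; b=(w<75).astype(np.uint8)
    n,l,s,c=cv2.connectedComponentsWithStats(b); i=l[20,20]; print(s[i],c[i]+[x-20,y-20]); hs.append(c[i]+[x-20,y-20])
rep("holes",ray_plane(d["K"],d["E"],hs,.0125))
_,b=cv2.threshold(g,105,255,0); c=max((c for c in cv2.findContours(b[:255,:480].copy(),0,2)[0] if cv2.pointPolygonTest(c,(300,100),False)>0),key=cv2.contourArea)
q=cv2.approxPolyDP(cv2.convexHull(c),8,True)[:,0].astype(float); p=ray_plane(d["K"],d["E"],q,.014); print(q.tolist(),p[:,:2],p.mean(0)[:2],np.linalg.norm(p-np.roll(p,-1,0),axis=1))
E
```

```text
bases [ 0.5764  0.059   0.5716 -0.1002] mid [ 0.574  -0.0206] len 0.15929516642750477 yaw 88.27021310415606
tips [ 0.574   0.0603  0.5716 -0.1022] mid [ 0.5728 -0.0209] len 0.16248545550164906 yaw 89.1512494438916
scene tips [ 0.5746  0.055   0.5689 -0.1048] mid [ 0.5717 -0.0249] len 0.15989840054982823 yaw 87.95316378124885
scene bases [ 0.5759  0.0573  0.5712 -0.1031] mid [ 0.5735 -0.0229] len 0.1604487997708197 yaw 88.30290197401378
[  9   8  23  25 462] [335.7922  79.8874]
[ 10  12  21  18 294] [330.8673 232.4898]
holes [0.3796 0.3256 0.5338 0.2864] mid [0.4567 0.306 ] len 0.15910667144417978 yaw 165.72981498641153
[[395.0, 57.0], [380.0, 249.0], [282.0, 251.0], [279.0, 60.0]] [[0.3742 0.3839]
 [0.5669 0.3351]
 [0.5408 0.2286]
 [0.3482 0.2771]] [0.4575 0.3062] [0.1988 0.1097 0.1986 0.11  ]
```

All the measurements agree. Plate: middle (0.457, 0.306), yaw 165.8°, holes 159 mm apart, size 199 x 110 mm. Stand: middle (0.574, -0.021), yaw 88.3°. Now I'll grasp, lift and carry the plate above the pins.

```bash
python3 - <<'E'
from h import *
from cell import bot
np.set_printoptions(precision=4,suppress=True)
q=quat(np.radians(75.8))
bot.move_pose([.457,.306,.12],q)
print(bot.move_linear([.457,.306,.023],speed=.1,until_force=12),bot.read_position())
bot.set_gripper(0.0,60); print("w",bot.read_gripper_width(),bot.read_position())
bot.move_linear([.457,.306,.16],speed=.15); bot.wait(.2); print("w",bot.read_gripper_width(),bot.read_ft_force(),bot.read_moment())
bot.move_pose([.5735,-.0213,.16],quat(np.radians(-1.7)))
bot.move_linear([.5735,-.0213,.115],speed=.1); bot.wait(.3)
snap(bot,"w_over"); im=bot.camera("side"); cv2.imwrite("pics/side_over.png",cv2.resize(im[120:300,200:400,::-1],(800,720)[:2] and (660,594),interpolation=2))
im=bot.camera("scene"); cv2.imwrite("pics/scene_over.png",im[:,:,::-1])
print(bot.read_position(),bot.read_gripper_width(),bot.read_clock())
E
```

```text
False [0.4576 0.3063 0.0237]
w 0.1558269749884604 [0.4572 0.306  0.0232]
w 0.15102035954404452 [-0.1323 -0.0222 -3.9232] [0.0277 0.0348 0.0083]
[ 0.5736 -0.0214  0.1153] 0.15275795968356062 7.5667
```

View pics/w_over.png

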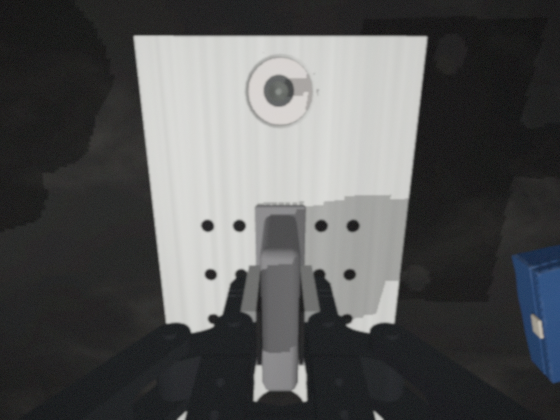

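View pics/side_over.png

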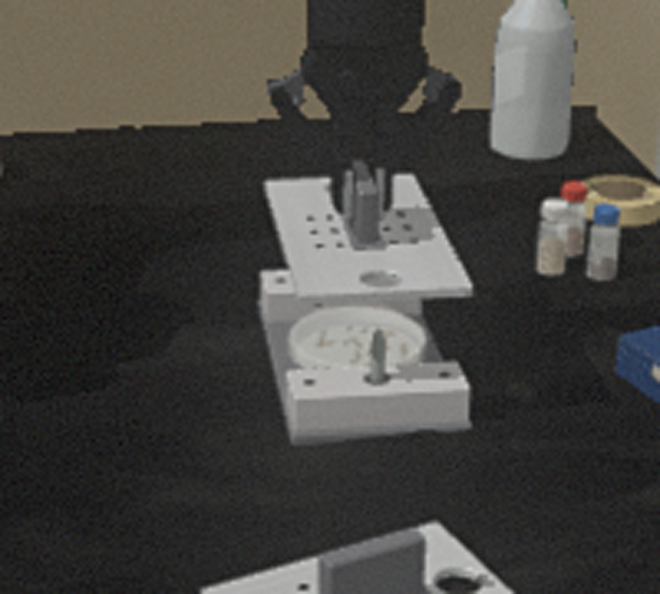

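The plate hangs level. Through the near hole (centre about (279,91)) the pin shows almost centred at (278,91). I'll check that in numbers and then lower.

```bash
python3 - <<'E'
from h import *
from cell import bot
np.set_printoptions(precision=4,suppress=True)
d=np.load("pics/w_over.npz")
print("hole",ray_plane(d["K"],d["E"],[(279.5,91)],.1063)[0],"tip",ray_plane(d["K"],d["E"],[(278.5,91.5)],.069)[0])
print("side far pin hidden; hole near",from_cam(bot,"side",[(200+380/3.3,120+278/3.3)],.1063),"tip",from_cam(bot,"side",[(200+378/3.3,120+331/3.3)],.069))
E
```

```text
hole [0.5766 0.0593 0.1063] tip [0.5762 0.0588 0.069 ]
side far pin hidden; hole near [[ 0.5717 -0.1012  0.1063]] tip [[ 0.5712 -0.102   0.069 ]]
```

Both holes sit within about 1 mm of their pins, so I'll lower it, let go and retreat.

```bash
python3 - <<'E'
from h import *
from cell import bot
np.set_printoptions(precision=4,suppress=True)
x,y=.5735,-.0215
s=bot.move_linear([x,y,.062],speed=.05,until_force=10); print("a",s,bot.read_position())
if not s:
    s=bot.move_linear([x,y,.0555],speed=.02,until_force=4); print("b",s,bot.read_position(),bot.read_ft_force())
    if bot.read_position()[2]<.060:
        bot.set_gripper(0.45); bot.wait(.2)
        bot.move_linear([x,y,.20],speed=.12); bot.wait(.3)
        snap(bot,"w_end"); im=bot.camera("side"); cv2.imwrite("pics/side_end.png",cv2.resize(im[120:345,200:400,::-1],(533,600),interpolation=2))
print(bot.read_position(),bot.read_gripper_width(),bot.read_clock())
E
```

```text
a False [ 0.5739 -0.0216  0.0624]
b True [ 0.574  -0.0216  0.0572] [-0.2052  0.3437  4.4384]
[ 0.5734 -0.0215  0.1998] 0.4514266399849837 11.4167
```

View pics/side_end.png

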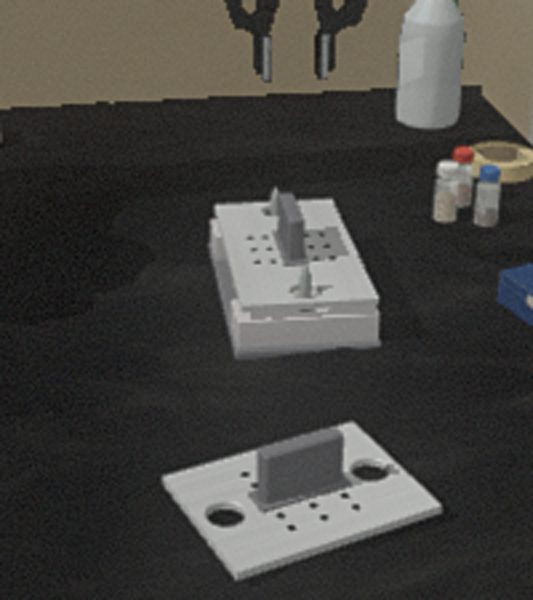

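View pics/w_end.png

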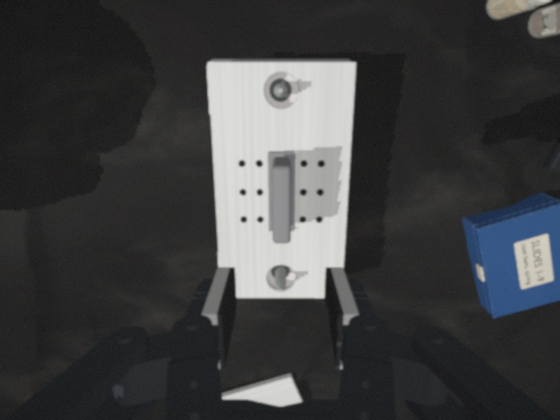

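Both pins stand through the holes, in the wrist view at (281,90) and (281,275). The plate lies flat on the rails, the short plate is where it was, and the gripper is clear.

```bash
python3 -c "
from cell import bot
bot.close_job()"
```

```text
the job is handed in; nothing more can be done
```

The long guide plate is hanging on the stand with both pins through its holes, and the job is handed in. The plate on the robot's left was the right one: it measured 199 x 110 mm with holes 159 mm apart. The other plate's holes are only about 113 mm apart.

- **Placing:** I gripped the plate by its upright grip and carried it over the stand. Just before lowering, both holes were within about 1 mm of their pins. Contact came at TCP height 57.2 mm, against 57 mm expected for lying flat on the rails.
- **Last checks:** The final side and wrist pictures show both pins through the holes, the plate flat on both rails, and the gripper well clear. The short plate lies where it was. The clock read 11.4 s of the 34 s allowed.
- **Disagreements:** My first rough reading of the pins from the scene camera was up to 17 mm off the wrist camera's. Re-reading the pixels brought the two within about 5 mm. The trained network never reported the short plate, so I told the plates apart by their measured sizes.

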